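# Seat the rotor on a mini-centrifuge's keyed spindle

### The arm

A 7-joint arm with a two-finger parallel gripper is mounted at the origin on a cart in front of the work surface, level with it; the furniture and walls round the work are solid. World frame = base frame: x ahead of the robot, y to its left, z up, the work surface at z = 0. Lengths are in m, angles in rad, forces in N, time in s.
With the tool pointing down it reaches from about 0.4 to 0.85 m from the base axis. Payload 6.9 kg.
Tool frame: the origin (TCP) lies midway between the tips of the shut fingers; the grasp point (between the pads) lies behind it (ctrl.pinch_z is the z of the grasp point in the tool frame, in m); z points along the fingers, y is the line along which they close (so a half turn about z gives the same grasp; the last joint's range is limited). The gripper opens to 85 mm and grips with 20 to 120 N. Pads are 22 mm wide; open, the fingers measure 114 mm over their backs; the gripper's body (76 mm by 85 mm) begins 54 mm behind the grasp point. The pads swing forward as they close: fully open they stand 13 mm farther back than shut.
Start: joints at [1.369, 0.507, -0.238, 1.5, 0.126, 1.149, -0.155], TCP at [0.189, -0.596, 0.231] pointing down, gripper open.
Joint ranges: [-3.08, 3.08], [-0.24, 2.05], [-1.43, 1.35], [0, 2.5], [-1.52, 4.66], [0.17, 1.96], [-2.89, 2.89]. Speed limits (rad/s): [2.39, 2.39, 3.14, 3.14, 3.14, 3.14, 3.14].

### API

Orientations are given as a unit quaternion [w, x, y, z].
In Python, from station import ctrl, get_state, vision, ticket, models gives the robot as it stands. Calls block until the motion is done:
- ctrl.movep(position, orientation): joint-space move of the TCP to a pose.
- ctrl.movel(position, frame=None, max_speed=0.15): straight line of the TCP; frame=None keeps the orientation; max_speed is the mean speed in m/s.
- ctrl.set_joints(angles): joint-space move.
- ctrl.ungrasp() and ctrl.close_gripper(force=None): open the fingers fully, or close them until they stop; force is the grip in N (None keeps the last).
- ctrl.pause(seconds).
- ctrl.ik(position, orientation): joint angles nearest the present ones, or None.
- get_state(): the state.
- vision.grab_frame(name): name is "side" or "top" or "wrist"; returns (picture, depth): 480x640x3 uint8, blue, green, red; 480x640 float32, m along the optical axis (not along the pixel's ray), 0 where there is no reading.
- vision.camera_info(name): a dict with "mtx" (3x3 intrinsics, pixels), "R" (3x3) and "t" (3): a world point X has camera coordinates R X + t; the wrist camera has in their place "hand_eye" (4x4, takes a point from camera to tool coordinates, whose origin is the TCP and whose axes are the flange's). Camera axes: x right, y down, z forward; pixel columns grow to the right and rows downward; lengths in m; the calibration is good to about 2 mm. A picture is of the moment at which its call begins: read the wrist's pose just before it. camera_info takes no time and is no camera call.
A pose or a line that the arm cannot do raises ctrl.Unreachable and nothing moves.
- ticket.close_job(): hands the job in; it is judged then, once.
Trained networks look in the newest picture that a camera, given by its name, has taken for a name from the list of things; names that differ only in an ending like _2 or _b are one class to them, and where a whole thing is asked for, a point or a joint stands for the part that bears it (a point fixed in the world has none). Each returns a list of dicts, best first, with "p" (0 to 1); they miss things now and then, are a little off and sometimes report something else, mostly with a low value. They report only what shows in the picture. A call takes as long as a camera call. They do not tell look-alikes from the thing itself.
- models.recognise(camera, target): "point" ([column, row] in pixels, amid what is visible of it).
- models.masks_of(camera, target): "mask" (480x640 bool, what is visible of it) and "point" ([column, row] in pixels, amid what is visible of it).
The state is a dict: "time": time; "qpos": joint angles; "qd": joint speeds; "tau": joint torques, N m; "tcp_pos": TCP position; "eef_rot": TCP orientation; "contact_force": force on the tool from outside, world axes, zero at the start; "wrist_torque": the same for the moment, N m; "width": finger opening in m; "gripper_force": force on a finger pad.
Only numpy, scipy, OpenCV 4.12 (cv2) and the standard library are available. Lean on these libraries where they do the work, as an engineer would, in place of code of your own. Each camera call takes 0.05 s, during which the arm holds its last target. There are 200 camera calls.

### The job

Fit the loose rotor onto the spindle of the mini-centrifuge: set it on the shaft with only light pressure and turn it gently by its knob until it drops over the drive key and sits fully home, never forcing it down. Then swing the clear lid fully shut and let go, leaving the timer, the marker and the petri dish where they are.

Things in the scene. Friction and masses are not known exactly. Their poses are not given: they have to be found in the camera images.
- rotor_knob (a point): Centre of the rotor's black knurled grip knob: round, 26 mm across, upright, from 20 mm below this point to 14 mm above it. The rotor is a six-place aluminium dish, 88 mm across, its rim 21 mm below this point, about 0.2 kg, loose on the bench, right way up. z is the rotor's axis.
- rotor_foot (a point): Middle of the rotor's underside, 52 mm straight below rotor_knob; on the bench it lies at z = 0. Here a blind bore about 12 mm wide, 32 mm deep, opens, crossed by two grooves 6 mm wide and 7 mm deep along this point's x and y axes: the drive key fits either groove, so the rotor drops in once every quarter turn.
- centrifuge: White round mini-centrifuge, fixed, 148 mm across, its chamber (112 mm wide inside, rim at z = 76 mm) open above. Origin: on the bench under the spindle's axis; z up, x from the front (grey control pod, tab side of the lid) to the hinge at the back.
- spindle_tip (a point): Top of the spindle, 70 mm above the bench on the centrifuge's axis. Shaft 10 mm thick, tapered over its last 7 mm; 24.5 mm below the tip it carries the flat top of a cross key, 4 mm wide, 40 mm long, and 30 mm below the tip a flange. The rotor's foot rests on the key (z = 45.5 mm) till a groove meets it, then drops 5.5 mm onto the flange. Key's heading unknown. The spindle turns at 0.05 N m: over about 5 N pressure drags it.
- lid (a joint): Angle of the clear domed lid on its stiff hinge, rad: 0 shut, about 1.6 to 1.75 when found standing open behind the chamber. It stays where it is left when well open, takes about 1 N at the tab to move, and sinks shut by itself over about the last 0.5 rad.
- lid_tab (a point): Middle of the blue pull tab on the lid's free edge: 8 mm thick, 26 mm wide (along the hinge), 36 mm long, sticking out from the lid; it points up when the lid stands open and lies level in front of the housing, 80 mm above the bench, when shut. 166 mm from the hinge's axis.
- lid_hinge (a point): Middle of the lid's hinge axis at the back of the housing, 78 mm behind the spindle, 78 mm above the bench; the axis runs level along this point's y.
- timer: White lab timer, 66x66x19 mm, lying on the bench; origin under its middle. A bystander.
- marker: Red and white marker pen, 17x135x16 mm, lying along its y; origin under its middle. A bystander.
- petri: Closed petri dish, 88 mm across, 15 mm high; origin under its middle. A bystander.
Not all that is in view belongs to the job. What is shaped like the part that bears rotor_knob but blue or yellow is not meant.

How it is judged:
By the outcome, as a careful person would: the job done as asked, in the order asked, and still so for the second after the job is handed in, with the robot touching nothing.
It also fails if it takes over 72 s, if anything falls off the work surface, if the arm or the gripper's body presses on something with over 40 N, if the wrist force passes 120 N, or if a joint passes its speed limit or range.

## Working session

There is one attempt and no reset: what is moved stays moved. The work goes in short steps, each a Python script; the robot and the scene stay as the last script left them, time stands still between calls to the robot, and variables do not carry over. Pictures are saved under pics/ and viewed, at most 10 in all, crops included, and the job is handed in when it is done.

```bash
ls; mkdir -p pics; cat > h.py <<'E'
import numpy as np, cv2
from station import ctrl, get_state, vision, ticket, models
from scipy.spatial.transform import Rotation as Rn
def pts(name,depth,mask):
    i=vision.camera_info(name); K=np.array(i["mtx"]); v,u=np.nonzero(mask&(depth>0)); d=depth[v,u]
    c=np.c_[(u-K[0,2])/K[0,0]*d,(v-K[1,2])/K[1,1]*d,d]
    return (c-np.array(i["t"]))@np.array(i["R"])   # R^T (c-t)
E
python3 - <<'E'
from h import *
ims=[]
for c in ("top","side"):
    im,d=vision.grab_frame(c); ims.append(im); np.save(f"{c}_d.npy",d); cv2.imwrite(f"pics/{c}0.png",im)
    for t in ("rotor_knob","centrifuge","spindle_tip","lid","lid_tab","lid_hinge","timer","marker","petri"):
        for r in models.masks_of(c,t)[:4]:
            P=pts(c,d,r["mask"]); 
            if len(P): print(c,t,round(r["p"],2),np.round(r["point"]),np.round(np.median(P,0),3),np.round(np.percentile(P,2,axis=0),3),np.round(np.percentile(P,98,axis=0),3))
    for t in ("spindle_tip","lid_tab","rotor_knob","lid_hinge"):
        print(c,t,[(round(r["p"],2),np.round(r["point"])) for r in models.recognise(c,t)[:4]])
s=get_state();print(s)
E
```

```text
pics
top rotor_knob 0.98 [190. 244.] [0.561 0.604 0.029] [0.524 0.566 0.015] [0.602 0.646 0.07 ]
top rotor_knob 0.92 [288. 268.] [0.486 0.344 0.026] [0.448 0.306 0.014] [0.525 0.383 0.068]
top rotor_knob 0.84 [157. 280.] [0.46  0.688 0.029] [0.42  0.651 0.016] [0.499 0.731 0.071]
top centrifuge 0.74 [373. 246.] [0.549 0.125 0.073] [0.441 0.058 0.023] [0.64  0.195 0.227]
top centrifuge 0.3 [370. 208.] [0.62  0.14  0.119] [ 0.589  0.069 -0.001] [0.656 0.202 0.254]
top spindle_tip 0.79 [371. 242.] [0.549 0.126 0.074] [0.442 0.059 0.025] [0.64  0.195 0.228]
top lid 0.79 [370. 209.] [0.619 0.14  0.122] [0.59  0.075 0.084] [0.645 0.202 0.254]
top lid 0.29 [320. 302.] [0.397 0.266 0.014] [0.387 0.206 0.006] [0.409 0.329 0.02 ]
top lid_tab 0.91 [369. 211.] [0.62  0.139 0.123] [0.591 0.074 0.081] [0.647 0.202 0.254]
top lid_hinge 0.58 [374. 244.] [0.549 0.125 0.073] [0.44  0.057 0.003] [0.64  0.195 0.227]
top timer 0.97 [462. 284.] [ 0.441 -0.121  0.015] [ 0.409 -0.156 -0.001] [ 0.475 -0.09   0.021]
top marker 0.71 [324. 304.] [0.397 0.262 0.014] [0.389 0.206 0.006] [0.409 0.329 0.02 ]
top pe
[... 1524 characters left out ...]
4, 'qpos': array([ 1.36947074,  0.50749095, -0.23758278,  1.50019739,  0.12571622,
        1.14890899, -0.15482094]), 'qd': array([-0.00068   , -0.00275389,  0.00079841, -0.00189564, -0.00018959,
       -0.00130095,  0.0013381 ]), 'tau': array([ 3.46050856e-04, -6.20368052e+01, -2.18475401e+00, -2.49964070e+01,
        1.38235639e-02,  2.37492386e-03,  6.28299563e-05]), 'tcp_pos': array([ 0.18872903, -0.5958118 ,  0.23128091]), 'eef_rot': array([-1.13267863e-05,  9.88259398e-01,  1.52785347e-01, -9.49055423e-06]), 'contact_force': array([ 0.43739125,  0.88818165, -0.52480709]), 'wrist_torque': array([-0.05067736, -0.04773373,  0.04719463]), 'gripper_force': 0.0, 'width': 0.08548220473659951}
```

```bash
python3 - <<'E'
import cv2
a=cv2.imread("pics/top0.png")[150:350,120:520];b=cv2.imread("pics/side0.png")[120:400,200:520]
a=cv2.resize(a,(560,280),interpolation=cv2.INTER_CUBIC);b=cv2.resize(b,(343,300))
import numpy as np
o=np.zeros((600,800,3),np.uint8);o[:280,:560]=a;o[300:600,:343]=b;cv2.imwrite("pics/v1.png",o)
E
```

```text
(no output)
```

View pics/v1.png

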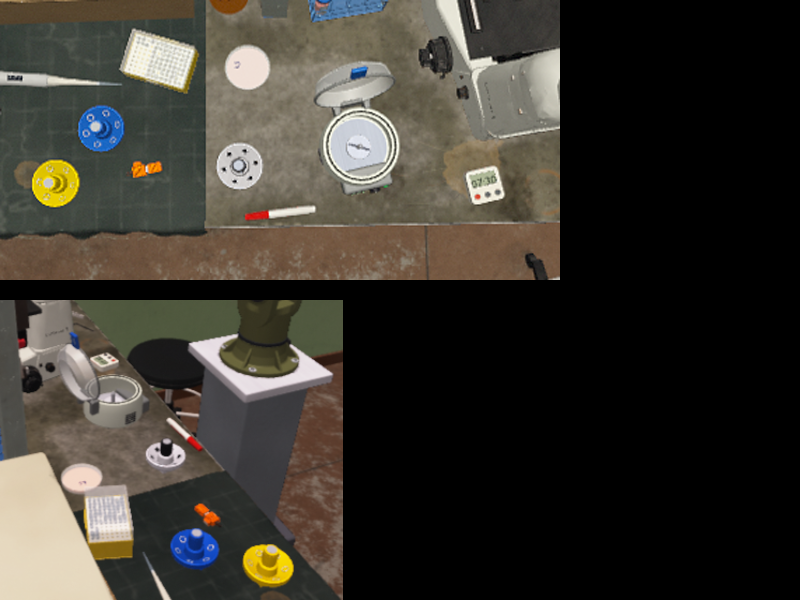

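```bash
cat >> h.py <<'E'
def down(yaw): # tool z down, tool x at heading yaw
    q=(Rn.from_euler('z',yaw)*Rn.from_quat([1,0,0,0])).as_quat(); return np.array([q[3],q[0],q[1],q[2]])
def wpts(depth,mask,s):
    i=vision.camera_info("wrist"); K=np.array(i["mtx"]); H=np.array(i["hand_eye"]); v,u=np.nonzero(mask&(depth>0)); d=depth[v,u]
    c=np.c_[(u-K[0,2])/K[0,0]*d,(v-K[1,2])/K[1,1]*d,d]; p=c@H[:3,:3].T+H[:3,3]
    q=s["eef_rot"]; return p@Rn.from_quat([q[1],q[2],q[3],q[0]]).as_matrix().T+s["tcp_pos"],u,v
def circ(P): 
    A=np.c_[2*P[:,:2],np.ones(len(P))]; x=np.linalg.lstsq(A,(P[:,:2]**2).sum(1),rcond=None)[0]; return x[:2],np.sqrt(x[2]+x[:2]@x[:2])
def robcirc(P,r0):
    for _ in range(6):
        c,r=circ(P); e=abs(np.hypot(*(P[:,:2]-c).T)-r); P=P[e<max(.003,2*np.median(e))]
    return c,r
E
python3 - <<'E'
from h import *
print(ctrl.pinch_z, vision.camera_info("wrist"))
d=np.load("top_d.npy"); P=pts("top",d,d>0)
m=(abs(P[:,2]-.076)<.006)&(np.hypot(P[:,0]-.545,P[:,1]-.13)<.085)&(P[:,0]<.6); print(m.sum(),robcirc(P[m],.065))
for yaw in (0,-np.pi/2,np.pi/2,np.pi):
    for p in ([.486,.344,.3],[.54,.13,.4],[.54,.13,.1]): print(yaw,p,ctrl.ik(p,down(yaw)))
E
```

```text
-0.0187 {'mtx': array([[356.37301813,   0.        , 319.54764475],
       [  0.        , 356.37301813, 240.56712809],
       [  0.        ,   0.        ,   1.        ]]), 'hand_eye': array([[-2.75892991e-04, -9.49543746e-01, -3.13634497e-01,
         8.00026277e-02],
       [ 9.99999962e-01, -2.63689706e-04, -8.13305606e-05,
         2.88616860e-04],
       [-5.47526298e-06, -3.13634507e-01,  9.49543783e-01,
        -1.43276310e-01],
       [ 0.00000000e+00,  0.00000000e+00,  0.00000000e+00,
         1.00000000e+00]])}
652 (array([0.52234824, 0.12053812]), np.float64(0.0624372368597169))
0 [0.486, 0.344, 0.3] [ 2.33033866e-03  6.31542140e-01 -1.22464230e+00  1.45665922e+00
  5.92676110e-01  1.46350713e+00 -2.79100456e+00]
0 [0.54, 0.13, 0.4] [ 0.40535179  0.47783277 -1.18348558  1.34885514  0.4399982   1.59684044
 -2.29336591]
0 [0.54, 0.13, 0.1] [ 0.03895366  0.57358388 -0.49157856  1.85511024  0.36413304  0.80266347
 -2.21333649]
-1.5707963267948966 [0.486, 0.344, 0.3] [ 0.0024471   0.63170828 -1.22502933  1.45665798  0.59291151  1.46366631
  1.92116433]
-1.5707963267948966 [0.54, 
[... 267 characters left out ...]
1959905  0.6036303  -1.15686541  1.45689744  0.551979    1.43713691
 -1.18210402]
1.5707963267948966 [0.54, 0.13, 0.4] [ 0.39799424  0.470765   -1.16314599  1.34893048  0.42958084  1.59150022
 -0.71210773]
1.5707963267948966 [0.54, 0.13, 0.1] [ 0.22529151  0.64792981 -0.81014332  1.8527905   0.59206017  0.90011877
 -0.86800427]
3.141592653589793 [0.486, 0.344, 0.3] [ 0.0024471   0.63170828 -1.22502933  1.45665798  0.59291151  1.46366631
  0.350368  ]
3.141592653589793 [0.54, 0.13, 0.4] [ 0.38209675  0.4569076  -1.1214881   1.34909598  0.4086915   1.58119809
  0.87965727]
3.141592653589793 [0.54, 0.13, 0.1] [ 0.27682981  0.68149221 -0.90957617  1.85218487  0.66147704  0.94308911
  0.63432912]
```

```bash
python3 - <<'E'
from h import *
d=np.load("top_d.npy"); P=pts("top",d,d>0)
m=(P[:,0]>.3)&(P[:,0]<.6)&(P[:,1]<.02)&(P[:,1]>-.5)&(P[:,2]>.1); print("tall in way",m.sum(), np.round(P[m].min(0),2) if m.any() else '', np.round(P[m].max(0),2) if m.any() else '')
q0=get_state()["qpos"]
ctrl.movep([.40,-.22,.45],down(np.pi*.9)); print(get_state()["time"],get_state()["qpos"])
ctrl.movep([.52,.12,.31],down(np.pi))
s=get_state(); im,d=vision.grab_frame("wrist"); cv2.imwrite("pics/w1.png",im); np.savez("w1.npz",d=d,**{k:s[k] for k in("tcp_pos","eef_rot")})
P,u,v=wpts(d,d>0,s); print(s["time"],s["tcp_pos"],s["qpos"],s["contact_force"])
m=(abs(P[:,2]-.076)<.004)&(np.hypot(P[:,0]-.522,P[:,1]-.12)<.085); print(m.sum(),robcirc(P[m],.065))
m=(abs(P[:,2]-.068)<.006)&(np.hypot(P[:,0]-.522,P[:,1]-.12)<.03); print("tip",m.sum(),np.median(P[m],0),np.median(u[m]),np.median(v[m]))
for t in("spindle_tip","lid_tab","lid"): print(t,[(round(r["p"],2),np.round(r["point"])) for r in models.recognise("wrist",t)[:3]])
E
```

```text
tall in way 6405 [ 0.46 -0.27  0.1 ] [ 0.6  -0.09  0.43]
3.1583 [ 1.21398411  0.19735218 -0.972669    1.45568377  0.16264896  1.57436149
  1.50499524]
4.6 [0.52055529 0.11853251 0.31009281] [ 0.49495576  0.52152702 -1.25557474  1.59488024  0.50253466  1.39502533
  0.75607449] [-0.48989024 -0.69037589 -0.41511698]
4836 (array([0.51843836, 0.11457123]), np.float64(0.06343673768835548))
tip 63 [0.51874303 0.11403575 0.06691968] 316.0 199.0
spindle_tip [(0.66, array([328., 270.]))]
lid_tab [(0.82, array([342., 331.]))]
lid [(0.79, array([338., 329.]))]
```

View pics/w1.png

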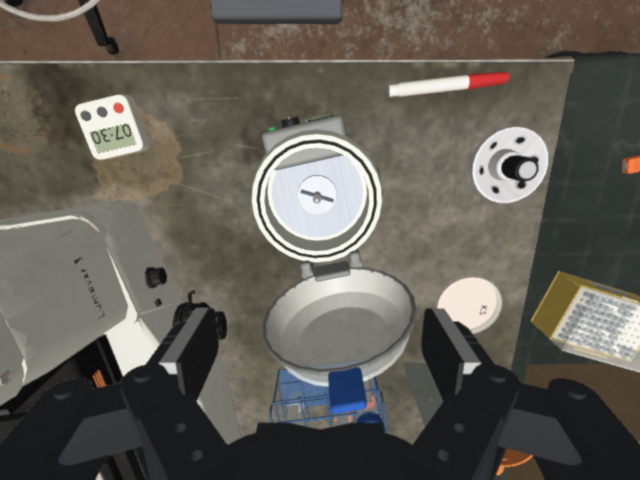

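```bash
python3 - <<'E'
from h import *
z=np.load("w1.npz"); s={k:z[k] for k in("tcp_pos","eef_rot")}; im=cv2.imread("pics/w1.png").astype(int); d=z["d"]
M=np.ones(d.shape,bool); P,u,v=wpts(d,M,s)
b=(im[...,0]>im[...,2]+70)&(im[...,0]>im[...,1]+40); b=b[v,u]&(v>365)&(v<415)&(u>326)&(u<368)&(P[:,2]>.18)
print("tab",b.sum(),P[b].mean(0),P[b].min(0),P[b].max(0))
def ray(px,zz):
    i=vision.camera_info("wrist"); K=np.array(i["mtx"]);H=np.array(i["hand_eye"]);q=s["eef_rot"];R=Rn.from_quat([q[1],q[2],q[3],q[0]]).as_matrix()
    o=R@H[:3,3]+s["tcp_pos"]; w=R@H[:3,:3]@np.linalg.inv(K)@[px[0],px[1],1]; return o+w*(zz-o[2])/w[2]
print("tip",ray((316.5,197.5),.07),"key",ray((303,190.5),.0455),ray((332,202.5),.0455))
for a,z0 in(((352,257),.085),((305,272),.085),((262,140),.05),((343,118),.05)): print(ray(a,z0))
ctrl.movep([.484,.342,.2],down(np.pi))
s=get_state(); im,d=vision.grab_frame("wrist"); cv2.imwrite("pics/w2.png",im); np.savez("w2.npz",d=d,**{k:s[k] for k in("tcp_pos","eef_rot")})
P,u,v=wpts(d,d>0,s); n=np.hypot(P[:,0]-.484,P[:,1]-.342)<.06
for lo,hi in((.062,.07),(.026,.034)):
    m=n&(P[:,2]>lo)&(P[:,2]<hi); print(lo,m.sum(),np.median(P[m],0),P[m].min(0),P[m].max(0),robcirc(P[m],0))
print(s["time"],s["tcp_pos"],[(r["p"],r["point"]) for r in models.recognise("wrist","rotor_knob")])
E
```

```text
tab 386 [0.62461703 0.13632025 0.25562231] [0.61986888 0.12499119 0.24225819] [0.63146696 0.14909385 0.25827377]
tip [0.51691791 0.11459517 0.07      ] key [0.51366866 0.09884642 0.0455    ] [0.52782783 0.13237076 0.0455    ]
[0.58063379 0.15362779 0.085     ]
[0.59849826 0.10137093 0.085     ]
[0.45729025 0.05531928 0.05      ]
[0.43485509 0.14324212 0.05      ]
0.062 752 [0.48647888 0.34063209 0.06689073] [0.47427902 0.32750868 0.0622582 ] [0.49999166 0.35296975 0.06949926] (array([0.48703495, 0.34026104]), np.float64(0.010433865375709919))
0.026 3333 [0.48307829 0.34061705 0.02986274] [0.44395295 0.29693693 0.02600015] [0.53169016 0.38372425 0.0339807 ] (array([0.48737782, 0.34012469]), np.float64(0.03922076602202163))
5.7833 [0.48503403 0.34085106 0.20034363] [(0.9, [590.3, 293.8]), (0.59, [318.9, 216.1])]
```

View pics/w2.png

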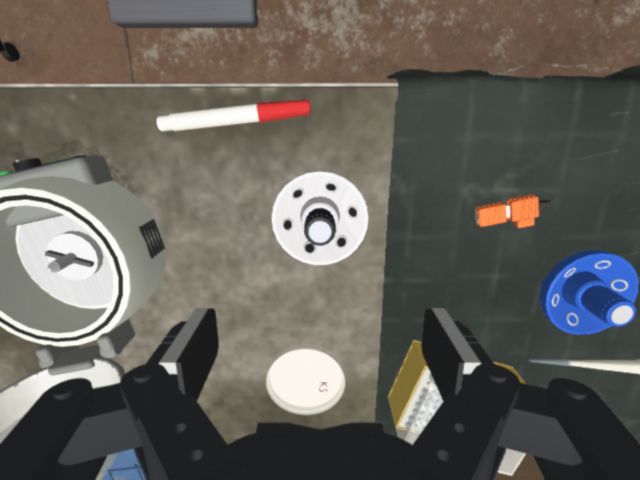

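```bash
python3 - <<'E'
from h import *
r=np.deg2rad; K=[.487,.3404]
ctrl.movep(K+[.085],down(r(232))); ctrl.pause(.3); print(get_state()["tcp_pos"])
ctrl.movel(K+[.037],max_speed=.1); ctrl.close_gripper(20); s=get_state(); print(s["time"],s["tcp_pos"],s["width"],s["gripper_force"],s["contact_force"])
ctrl.ungrasp(); ctrl.movep(K+[.037],down(r(142))); ctrl.pause(.2); print(get_state()["tcp_pos"])
ctrl.close_gripper(30); s=get_state(); print(s["time"],s["tcp_pos"],s["width"],s["gripper_force"],s["contact_force"],s["qpos"])
E
```

```text
[0.48739889 0.34068757 0.0860827 ]
8.075 [0.48720517 0.34040625 0.03727843] 0.025651056762335263 23.676531314849854 [ 0.31332672 -0.73048058  2.81773633]
[0.486939   0.34034362 0.03683907]
10.7083 [0.48706223 0.34050964 0.03708745] 0.02476156150464229 32.05998480319977 [-0.52747959  0.48454051  0.82902271] [-0.16528861  0.79813523 -0.82795923  1.80242491  0.74836059  0.8869258
 -0.43804298]
```

```bash
python3 - <<'E'
from h import *
r=np.deg2rad
ctrl.movel([.487,.3404,.19]); 
s=get_state(); im,d=vision.grab_frame("wrist"); P,u,v=wpts(d,d>0,s)
t=s["tcp_pos"]; rel=P-t; m=(np.hypot(rel[:,0],rel[:,1])<.052)&(abs(rel[:,2]+.006)<.006)
q=Rn.from_euler('z',-r(142)).as_matrix(); L=rel[m]@q.T
print(m.sum(),np.median(L,0),L.min(0),L.max(0), robcirc(L,0),s["contact_force"],s["width"])
cv2.imwrite("pics/w3.png",im)
ctrl.movep([.5182,.1144,.15],down(r(142))); ctrl.pause(.2)
s=get_state();im,d=vision.grab_frame("wrist"); cv2.imwrite("pics/w4.png",im);print(s["time"],s["tcp_pos"],s["contact_force"],s["qpos"])
P,u,v=wpts(d,d>0,s); n=np.hypot(P[:,0]-.518,P[:,1]-.1144)<.08
m=n&(abs(P[:,2]-.076)<.003)&(np.hypot(P[:,0]-.518,P[:,1]-.1144)>.05); print(m.sum(),robcirc(P[m],0))
o=np.hstack([cv2.imread("pics/w3.png")[100:400,120:520],im[100:400,120:520]]);cv2.imwrite("pics/v2.png",o)
E
```

```text
9590 [ 0.01569319  0.00049591 -0.00709377] [-0.04474594 -0.04291164 -0.01199894] [ 4.36644847e-02  4.44293577e-02 -5.64435332e-05] (array([0.00047859, 0.00067158]), np.float64(0.040048909381829666)) [-0.57278415  0.1210817  -2.12828776] 0.024988892058031023
13.05 [0.51819511 0.1164569  0.15041691] [-0.78830861  0.22763588 -2.94318671] [ 0.35995712  0.60050818 -0.99247984  1.85769258  0.59177096  1.0112438
  0.02686977]
7982 (array([0.51871813, 0.11537735]), np.float64(0.06393471367301097))
```

View pics/v2.png

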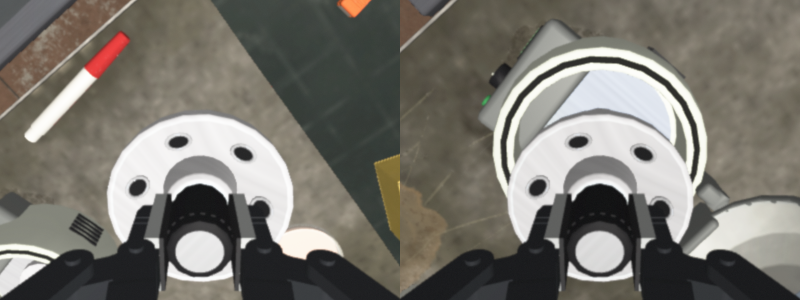

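```bash
cat >> h.py <<'E'
def servo(xy,z,yaw,n=2,spd=.05):
    """closed-loop placing of the TCP"""
    off=np.load("off.npy") if __import__("os").path.exists("off.npy") else np.zeros(3)
    t=np.array([*xy,z])
    for _ in range(n):
        ctrl.movel(t+off,frame=down(yaw),max_speed=spd); s=get_state(); off=off+np.r_[(t-s["tcp_pos"])[:2]*.7,0]
        off=np.clip(off,-.004,.004)
    np.save("off.npy",off); return s
E
python3 - <<'E'
from h import *
r=np.deg2rad; C=[.5185,.1148]
s=servo(C,.125,r(142),3,.08); f0=s["contact_force"]; print(s["time"],s["tcp_pos"],f0)
for z in (.112,.106,.102,.098,.094,.090,.087):
    s=servo(C,z,r(142),1,.04); f=s["contact_force"]-f0
    print(round(s["time"],2),np.round(s["tcp_pos"],4),np.round(f,1),np.round(s["wrist_torque"],2),s["width"])
    if f[2]>5 or np.hypot(*f[:2])>8: break
print(np.load("off.npy"))
E
```

```text
14.0667 [0.51848423 0.11471223 0.12513921] [-1.11188316 -0.30023371 -3.63595539]
14.54 [0.5183 0.1149 0.1117] [0.9 0.8 1.2] [0.04 0.03 0.01] 0.024971981574543542
14.84 [0.5185 0.1147 0.1057] [1.3 0.5 1.1] [-0.03 -0.01  0.01] 0.025188813295620234
15.09 [0.5185 0.1148 0.1018] [ 1.7 -0.4  1.5] [-0.01  0.   -0.01] 0.024955646091771918
15.34 [0.5185 0.1148 0.0978] [0.2 0.3 0.6] [0.07 0.02 0.  ] 0.025002733895572577
15.59 [0.5185 0.1148 0.0937] [0.5 1.5 1.7] [ 0.04 -0.07 -0.02] 0.02514215182133632
15.84 [0.5187 0.1149 0.0898] [ 1.3 -0.4  1.1] [ 0.02 -0.01 -0.03] 0.02483742938587685
16.09 [0.5186 0.1149 0.0869] [ 2.1 -0.2  1.3] [ 0.04 -0.2  -0.04] 0.024886997375773528
[-3.78460794e-05 -6.91301681e-06  0.00000000e+00]
```

```bash
cat > turn.py <<'E'
from h import *
r=np.deg2rad; C=[.5185,.1148]; yaw=142.; z=.0845
def fz(n=4):
    a=[]
    for _ in range(n): ctrl.pause(.015); a.append(get_state()["contact_force"][2])
    return np.mean(a)
f0=fz(8); log=[]; ztouch=None
print("base",f0)
while get_state()["time"]<40:
    s=servo(C,z,r(yaw),1,.02); f=fz()-f0; s=get_state(); log.append((round(s["time"],2),yaw,round(z*1e3,2),round(s["tcp_pos"][2]*1e3,2),round(f,1),round(s["wrist_torque"][2],3)))
    if ztouch is None:
        if f>1.6: ztouch=z
        elif z<.0785: break          # dropped straight in
        else: z-=.0004
        continue
    if z<ztouch-.003: break
    if f<1.2: z-=.0004; continue     # follow down before turning on
    if f>3.5: z+=.0003
    if f>8: z+=.001
    yaw+=3
    if yaw>250: break
for l in log: print(*l)
s=get_state(); print(s["tcp_pos"],s["qpos"],s["width"])
E
python3 turn.py
```

```text
base -2.716260508298499
16.57 142.0 84.5 84.46 -0.5 0.017
16.88 142.0 84.1 84.17 0.0 -0.031
17.2 142.0 83.7 83.76 0.4 -0.029
17.52 142.0 83.3 83.31 0.9 -0.008
17.83 142.0 82.9 82.9 1.1 -0.026
18.15 142.0 82.5 82.52 1.4 0.009
18.47 142.0 82.1 82.36 6.2 0.006
18.78 142.0 82.1 82.35 8.0 0.022
19.1 145.0 82.4 82.38 5.8 0.035
19.42 148.0 82.7 82.49 1.8 0.039
19.73 151.0 82.7 82.52 0.7 -0.011
20.05 151.0 82.3 82.4 4.3 -0.025
20.37 154.0 82.6 82.47 1.9 0.004
20.68 157.0 82.6 82.5 1.9 -0.036
21.0 160.0 82.6 82.53 0.9 0.047
21.32 160.0 82.2 82.39 5.1 0.019
21.63 163.0 82.5 82.43 3.6 0.044
21.95 166.0 82.8 82.57 0.4 -0.015
22.27 166.0 82.4 82.47 2.6 -0.011
22.58 169.0 82.4 82.44 3.5 0.038
22.9 172.0 82.4 82.42 4.1 -0.027
23.22 175.0 82.7 82.54 0.9 0.005
23.53 175.0 82.3 82.41 4.2 0.041
23.85 178.0 82.6 82.51 1.6 0.064
24.17 181.0 82.6 82.52 1.0 0.055
24.48 181.0 82.2 82.4 5.2 -0.056
24.8 184.0 82.5 82.46 3.0 0.021
25.12 187.0 82.5 82.47 2.7 0.033
25.43 190.0 82.5 82.48 2.7 -0.0
25.75 193.0 82.5 82.47 2.7 0.025
26.07 196.0 82.5 82.47 1.6 -0.03
26.38 199.0 82.5 82.48 1.9 0.001
26.7 202.0 82.5 82.48 2.3 -0.029
27.02 205.0 82.5 82.48 0.9 0.02
27.33 205.0 82.1 82.23 2.4 -0.003
27.65 208.0 82.1 82.23 3.8 -0.039
27.97 211.0 82.4 82.36 1.7 0.022
28.28 214.0 82.4 82.4 1.9 0.011
28.6 217.0 82.4 82.42 2.1 0.024
28.92 220.0 82.4 82.45 2.5 0.024
29.23 223.0 82.4 82.51 2.9 -0.059
29.55 226.0 82.4 82.51 2.3 -0.038
29.87 229.0 82.4 82.54 3.0 -0.014
30.18 232.0 82.4 82.53 1.7 -0.03
30.5 235.0 82.4 82.53 2.6 -0.017
30.82 238.0 82.4 82.53 2.3 0.028
31.13 241.0 82.4 82.53 1.9 -0.017
31.45 244.0 82.4 82.52 1.8 0.038
31.77 247.0 82.4 82.53 2.2 0.005
32.08 250.0 82.4 82.5 2.7 0.03
[0.51846581 0.11454678 0.082497  ] [ 0.47442807  0.90054349 -1.34272351  1.93158457  0.97405633  1.17499147
  1.53557157] 0.025138685403278405
```

```bash
python3 - <<'E'
from h import *
r=np.deg2rad; C=np.array([.5185,.1148]); yaw=r(206)
def rd(n=4):
    a=[];b=[]
    for _ in range(n): ctrl.pause(.015); s=get_state(); a.append(s["contact_force"]);b.append(s["tcp_pos"])
    return np.mean(a,0),np.mean(b,0)
servo(C,.0845,yaw,1,.05); servo(C,.0845,yaw,1,.05); off=np.load("off.npy")
f0,p0=rd(6); print(f0,p0,off,get_state()["time"])
for k in ([1,0],[-1,0],[0,1],[0,-1]):
    ctrl.movel(np.r_[C+np.array(k)*.0015,.0845]+off,max_speed=.02); f,p=rd(); print(k,np.round(f-f0,1),np.round((p-p0)*1e3,2))
ctrl.movel(np.r_[C,.0845]+off,max_speed=.02); f,p=rd(); print(np.round(f-f0,1),np.round((p-p0)*1e3,2),get_state()["time"],get_state()["width"])
E
```

```text
[ 3.15094955  0.46620037 -1.57687574] [0.51837019 0.1146002  0.08438821] [ 2.27578521e-04 -4.71574617e-06  0.00000000e+00] 33.35
[1, 0] [-3.2 -0.4 -0.8] [ 1.04 -0.07 -0.26]
[-1, 0] [ 1.8 -1.3 -4. ] [-0.34 -0.14  0.14]
[0, 1] [-0.2 -2.4 -1.5] [0.38 1.45 0.1 ]
[0, -1] [-2.   0.1 -0.1] [ 0.06 -0.94  0.21]
[-1.9 -1.  -0.9] [0.26 0.05 0.03] 35.0417 0.025314343899427095
```

```bash
sed -i 's/C=\[.5185,.1148\]; yaw=142.; z=.0845/C=[.5192,.1149]; yaw=199.; z=.0832/; s/def fz(n=4)/def fz(n=2)/; s/yaw+=3/yaw+=2/; s/yaw>250/yaw>217/; s/<40:/<46:/' turn.py
sed -i 's/^f0=fz(8)/servo(C,.084,r(yaw),2,.05); f0=fz(8)/' turn.py; python3 turn.py
```

```text
base -2.1451563305472354
35.98 199.0 83.2 83.14 -0.5 0.067
36.27 199.0 82.8 82.78 0.1 -0.042
36.55 199.0 82.4 82.48 0.5 -0.026
36.83 199.0 82.0 82.26 3.7 0.03
37.12 199.0 82.0 82.2 4.7 0.028
37.4 201.0 82.3 82.25 3.6 0.009
37.68 203.0 82.6 82.31 1.1 -0.039
37.97 203.0 82.2 81.99 -0.9 0.01
38.25 203.0 81.8 81.72 -0.5 0.056
38.53 203.0 81.4 81.4 -0.5 0.05
38.82 203.0 81.0 81.03 -0.3 0.081
39.1 203.0 80.6 80.63 0.3 0.043
39.38 203.0 80.2 80.21 -0.1 0.0
39.67 203.0 79.8 79.79 -0.3 -0.01
39.95 203.0 79.4 79.38 0.3 0.047
40.23 203.0 79.0 78.98 0.1 0.023
40.52 203.0 78.6 78.58 -0.3 0.084
[0.51918627 0.11488979 0.07857633] [ 0.41445662  0.79867023 -1.15816132  1.93358058  0.87300867  1.02844798
  0.82445343] 0.025019901724604686
```

```bash
python3 - <<'E'
from h import *
r=np.deg2rad; C=np.array([.5192,.1149]); off=np.load("off.npy")
f0=get_state()["contact_force"]
for z in(.0778,.0773,.0769):
    s=servo(C,z,r(203),1,.03); f=s["contact_force"]-f0; print(s["tcp_pos"],np.round(f,1))
    if f[2]>2.5: break
ctrl.ungrasp(); s=get_state(); print(s["time"],s["contact_force"])
ctrl.movel([*C,.17]); ctrl.movep([*C,.29],down(r(191.5)))
s=get_state(); im,d=vision.grab_frame("wrist"); cv2.imwrite("pics/w5.png",im); P,u,v=wpts(d,d>0,s)
R=np.hypot(*(P[:,:2]-C).T); m=R<.008; print("knob top",m.sum(),np.median(P[m],0)); m=(R>.025)&(R<.04); print("dish",np.percentile(P[m,2],[10,50,90]))
for k in range(6):
    a=np.arctan2(*(P[:,1::-1]-C[::-1]).T); mm=m&(abs(a-(-np.pi+(k+.5)*np.pi/3))<np.pi/6); print(np.round(np.median(P[mm,2]),4),end=' ')
D=np.load("top_d.npy"); P=pts("top",D,D>0); m=(P[:,0]>.56)&(P[:,0]<.78)&(P[:,1]>.05)&(P[:,1]<.24)&(P[:,2]>.14); Q=P[m]; print("\ntall",Q.min(0),Q.max(0))
u=np.array([np.cos(r(11.5)),np.sin(r(11.5))]); xc=(Q[:,:2]-C)@u; Q=Q[xc>.13]; print(len(Q), Q.max(0) if len(Q) else '')
print(s["time"],s["qpos"])
for p in((.135,.236),(.135,.30),(-.07,.1)): print(ctrl.ik([*(C+u*p[0]),p[1]],down(r(191.5))))
E
```

```text
[0.5192005  0.11490349 0.07773361] [-0.   1.4 -1.2]
[0.51919967 0.11489356 0.07726566] [-0.5  0.7  0.2]
[0.51926033 0.11494616 0.07702072] [0.  0.9 1.3]
41.8833 [ 0.41598232 -0.40118103  0.12979355]
knob top 216 [0.51918074 0.11485789 0.10729934]
dish [0.06566968 0.37364621 0.38194023]
0.3791 0.3746 0.0657 0.066 0.0682 0.3752 
tall [0.58925843 0.05011203 0.14076964] [0.77837658 0.23999332 0.73423014]
955 [0.77837658 0.23999332 0.73423014]
43.2 [ 0.51835367  0.55897225 -1.30214267  1.63845909  0.54925333  1.37236104
  0.91244939]
[ 0.30110728  0.77527987 -1.15393295  1.36306707  0.70161863  1.44042843
  0.94739384]
[ 0.2896191   0.73313262 -1.17808874  1.24804139  0.66654554  1.5636135
  0.99321914]
[ 0.45476409  0.65139454 -1.13908976  2.08642769  0.77100532  0.91116818
  0.64348897]
```

View pics/w5.png

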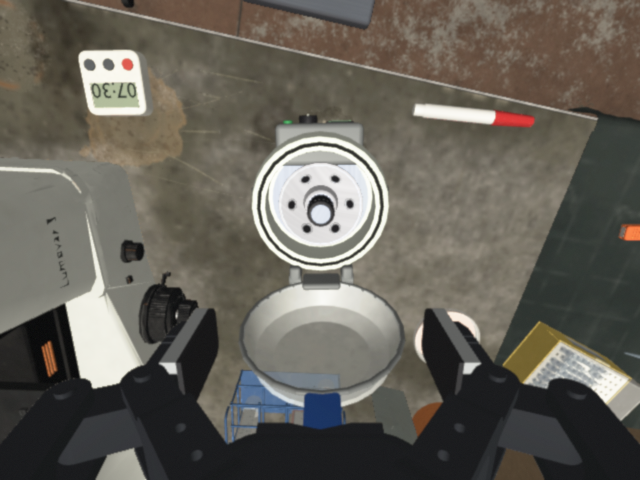

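```bash
python3 - <<'E'
from h import *
r=np.deg2rad; C=np.array([.5192,.1149]); D=np.load("top_d.npy"); P=pts("top",D,D>0)
u=np.array([np.cos(r(11.5)),np.sin(r(11.5))]); w=np.array([-u[1],u[0]]); a=(P[:,:2]-C)@u; b=(P[:,:2]-C)@w
for lo in np.arange(.10,.30,.02):
    print(round(lo,2),[ (round(float(np.max(P[m,2])),2) if (m:=(a>lo)&(a<lo+.02)&(b>x)&(b<x+.04)).any() else None) for x in (-.10,-.06,-.02,.02,.06)])
E
```

```text
0.1 [-0.0, 0.22, 0.26, 0.23, 0.2]
0.12 [0.0, 0.21, 0.22, 0.21, 0.01]
0.14 [0.0, None, None, 0.01, 0.01]
0.16 [0.01, 0.0, 0.01, 0.01, 0.01]
0.18 [0.01, 0.01, 0.01, 0.01, 0.01]
0.2 [0.01, 0.01, 0.01, 0.01, 0.01]
0.22 [0.73, 0.01, 0.01, 0.01, 0.01]
0.24 [0.73, 0.73, 0.73, 0.0, 0.54]
0.26 [0.07, 0.07, 0.73, 0.73, 0.74]
0.28 [0.12, 0.12, 0.12, 0.12, 0.73]
```

```bash
cat > lid.py <<'E'
from h import *
r=np.deg2rad; C=np.array([.5192,.1149]); u=np.array([np.cos(r(11.5)),np.sin(r(11.5))]); q=down(r(191.5))
W=lambda a,z:np.r_[C+u*a,z]
def st(l):
    s=get_state(); f=s["contact_force"]; print(l,round(s["time"],2),np.round([(s["tcp_pos"][:2]-C)@u,s["tcp_pos"][2]],4),np.round([f[:2]@u,f[2]],1)); return np.linalg.norm(f)
E
python3 - <<'E'
from lid import *
ctrl.close_gripper(20); ctrl.movel(W(0,.295),max_speed=.2); ctrl.movel(W(.14,.295),max_speed=.15); st("over")
ctrl.movel(W(.14,.243),max_speed=.1); st("behind")
for th in (1.7,1.5,1.3,1.1,.9,.7,.5,.38):
    a=.078-.172*np.cos(th)+.004*np.sin(th)+.011; z=.078+.172*np.sin(th)+.004*np.cos(th)
    if th>1.4: z=.243
    ctrl.movel(W(a,z),max_speed=.08); 
    if st(th)>15: break
im,d=vision.grab_frame("wrist"); cv2.imwrite("pics/w6.png",im)
im2,d=vision.grab_frame("side"); cv2.imwrite("pics/s6.png",im2)
o=np.hstack([cv2.resize(im,(400,300)),cv2.resize(im2[120:300,180:420],(400,300))]);cv2.imwrite("pics/v6.png",o)
E
```

```text
over 45.35 [0.1395 0.2951] [0.  0.6]
behind 46.02 [0.1401 0.2435] [-0.8 -0.4]
1.7 46.48 [0.1154 0.2437] [0.1 0.4]
1.5 47.05 [0.0812 0.2431] [-0.3  0.4]
1.3 47.62 [0.0472 0.2449] [-0.1 -1. ]
1.1 48.21 [0.015  0.2333] [-0.4 -0.2]
0.9 48.79 [-0.0143  0.2155] [-0. -0.]
0.7 49.38 [-0.0395  0.1921] [ 1.5 -0.6]
0.5 49.96 [-0.0596  0.1642] [ 0.3 -0.2]
0.38 50.37 [-0.0693  0.1455] [0.5 0.3]
```

View pics/v6.png

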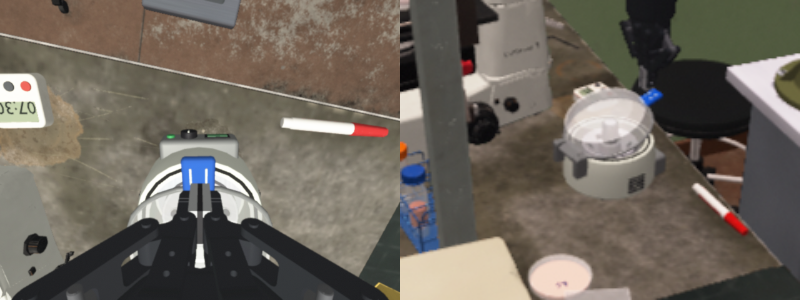

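```bash
python3 - <<'E'
from lid import *
for th in (.28,.18,.1):
    a=.078-.172*np.cos(th)+.004*np.sin(th)+.011; z=.078+.172*np.sin(th)+.004*np.cos(th)
    ctrl.movel(W(a,z),max_speed=.06)
    if st(th)>12: break
ctrl.movel(W(a-.01,.2),max_speed=.15); ctrl.movel(W(-.06,.30),max_speed=.2); ctrl.pause(1.0)
s=get_state(); im,d=vision.grab_frame("wrist"); cv2.imwrite("pics/w7.png",im); P,uu,v=wpts(d,d>0,s)
b=(im[...,0].astype(int)>im[...,2]+70)[v,uu]&(abs((P[:,:2]-C)@u+.088)<.04)&(P[:,2]>.05)&(abs((P[:,:2]-C)@[-u[1],u[0]])<.03)
print(b.sum(),np.median(P[b],0),P[b].min(0),P[b].max(0),s["time"],s["contact_force"])
im2,_=vision.grab_frame("side")
o=np.hstack([cv2.resize(im,(400,300)),cv2.resize(im2[120:300,180:420],(400,300))]);cv2.imwrite("pics/v7.png",o)
E
```

```text
0.28 50.9 [-0.0755  0.1291] [ 0.3 -1. ]
0.18 51.33 [-0.0798  0.1124] [0.2 0.2]
0.1 51.72 [-0.082   0.0988] [-0.1  0.1]
1913 [0.45665945 0.09874479 0.10340541] [0.41764317 0.07400463 0.08136465] [0.47781903 0.13408025 0.33942712] 54.2167 [ 0.57416278 -0.08060597  0.16513785]
```

View pics/v7.png

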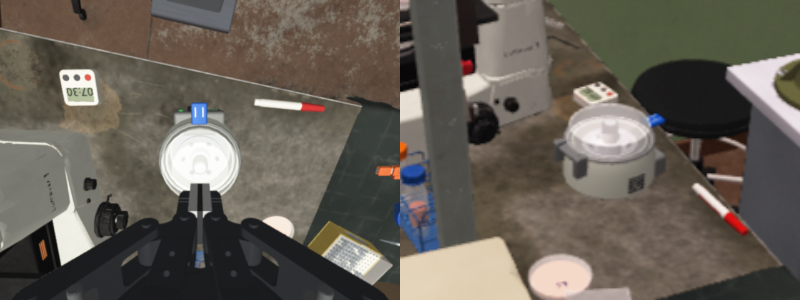

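```bash
python3 - <<'E'
from lid import *
s=get_state(); im,d=vision.grab_frame("wrist"); P,uu,v=wpts(d,d>0,s); a=(P[:,:2]-C)@u; i=im.astype(int)
b=(i[...,0]>i[...,2]+90)[v,uu]&(P[:,2]<.15)&(a<-.072)&(a>-.115)&(abs((P[:,:2]-C)@[-u[1],u[0]])<.016)
z=P[b,2]; print(b.sum(),np.percentile(z,[5,50,95]),np.polyfit(a[b],z,1))
if .078<np.median(z)<.089: print(ticket.close_job())
E
```

```text
637 [0.08311114 0.08450507 0.08584811] [0.01178481 0.08550752]
the job is handed in; nothing more can be done
None
```

The rotor is seated on the drive key (knob top measured at 107 mm, 106 mm expected), the lid is fully shut with its tab level at about 84 mm, the timer, marker and petri dish were not touched, and I handed the job in at about 54 s.

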